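Turn the swivel hook to its stop and hang the lid gauge

TASK

Turn the swivel hook on the display stand clockwise (seen from above), from the side round to the price-card front, until it bears firmly against its stop, which has to be felt; lean on it gently, never hard. Then take the gauge with the larger ring out of the wooden holder, hang it by its ring on the hook and let go, leaving the hook facing the front and everything else where it stands.

Things in the scene. Friction and masses are not known exactly. Their poses are not given: they have to be found in the camera images.
- stand: fixed display stand: grey base plate 150 x 150 x 12 mm, steel post of diameter 26 mm up to a dark hub cap (diameter 48, top at 132 mm). Origin: centre of the base's underside, on the swivel axis. Its front, where the tilted price-card holder (100 mm wide, 45 mm high) stands on the base, looks along its own -x.
- hook: swivel hook on the stand, turning about its vertical axis. Origin: on that axis, at the rod's centre line, 150 mm above the table. Hub of diameter 42 mm, from 16 mm below to 19 mm above the origin; a steel rod of diameter 8 mm runs level along own -x to 88 mm out, then turns up, its end 94 mm out and 18 mm above the origin. At the start it is 1.0 to 1.9 rad counter-clockwise of the front.
- hook_mid (a point): middle of the hook's rod, 60 mm from the swivel axis, on its centre line. Turning the hook takes 1 to 5 N here; it stays where it is left. At the stop the push rises by some 5 N per mm (slightly springy): lean on it with 8 to 10 N, never over 20 N, which damages the swivel.
- hook_hub (a point): top of the hook's hub, on the swivel axis, 19 mm above the rod's centre line. The stop is hidden inside the hub and ends the clockwise turn with the rod within 0.3 rad either side of the stand's front; its exact place differs each time and is not reported: feel for it.
- holder: fixed wooden holder, 60 x 220 x 24 mm, with two slots 13 mm wide, 48 mm long, 14 mm deep along its own y, centred 55 mm either side of its middle. Origin: centre of the underside.
- gauge: the gauge to hang, with the larger ring: aluminium ring, steel foot, light white plastic tab, all 10 mm thick, upright, 0.1 to 0.18 kg. Origin: ring centre; own x square to its flat faces, z up. Ring outer diameter 76, inner 60 mm; foot bar 44 mm wide, its underside 50 mm below the origin, in either slot of the holder. Hung, its origin is 26 mm below the rod's centre line.
- gauge_tab (a point): grip point on the gauge's tab, 70 mm above the ring centre. The tab is 30 mm wide (y), 10 mm thick (x), from 38 to 87 mm above the ring centre: pinch it across its 10 mm from above and lift straight up.
- small_gauge: the other gauge, in the other slot: same kind, ring of outer diameter 56 mm, origin at its ring's centre, foot 40 mm below, tab top 77 mm above; to be left alone
- jar_a: glass jar with a steel lid, diameter 76, height 110 mm, a bystander; origin at the centre of its underside
- jar_b: glass jar with a white lid, diameter 68, height 90 mm, a bystander; origin at the centre of its underside
- lid_stack: stack of four white lids, diameter 70, height 24 mm, a bystander; origin at the centre of its underside
- band: brass-coloured screw band lying flat, diameter 82, height 18 mm, a bystander; origin at the centre of its underside
- lid_tin: plain steel tin, diameter 64, height 70 mm, a bystander; origin at the centre of its underside

How it is judged:
By the outcome, as a careful person would: the job done as asked, in the order asked, and still so for the second after the job is handed in, with the robot touching nothing.
It also fails if it takes over 72 s, if anything falls off the work surface, if the arm or the gripper's body presses on something with over 40 N, if the wrist force passes 120 N, or if a joint passes its speed limit or range.

ROBOT

A 7-joint arm with a two-finger parallel gripper is mounted at the origin on the work surface. World frame = base frame: x ahead of the robot, y to its left, z up, the work surface at z = 0. Lengths are in m, angles in rad, forces in N, time in s.
With the tool pointing down it reaches from about 0.4 to 0.875 m from the base axis. Payload 4.4 kg.
Tool frame: the origin (TCP) lies midway between the tips of the shut fingers; the grasp point (between the pads) lies 19 mm behind it (manip.tcp_to_grasp is the distance from the TCP to the grasp point, in m); y points along the fingers, z is the direction in which the jaws open and shut, and the axes are right-handed (so a half turn about y gives the same grasp; the last joint's range is limited). The gripper opens to 85 mm and grips with 20 to 120 N. Pads are 22 mm wide; open, the fingers measure 114 mm over their backs; the gripper's body (76 mm by 85 mm) begins 54 mm behind the grasp point. The pads swing forward as they close: fully open they stand 13 mm farther back than shut.
Start: joints at [1.227, 0.628, 0.038, 1.517, -0.027, 0.996, -0.02], TCP at [0.178, -0.625, 0.231] pointing down, gripper open.
Joint ranges: [-3.06, 3.06], [-0.37, 2.12], [-1.25, 1.32], [0.18, 2.47], [-1.1, 4.24], [0.23, 1.98], [-2.94, 2.94]. Speed limits (rad/s): [2.57, 2.57, 3.14, 3.14, 3.14, 3.14, 3.14].

INTERFACE

Orientations are given as a 3x3 rotation matrix whose columns are the frame's x, y, z axes.
In Python, from rig import monitor, vision, manip, spotter gives the robot as it stands. The module is installed in compiled form; this text tells all that it offers.
- The arm moves only by the tool play_rows, never from a script. Its argument "motion" is one flat list of numbers, 5 for each row, row after row: the opening, from 0 (shut) to 1 (fully open), then the shift along the tool's x, y, z scaled (see below), then the turn about the tool's y scaled (see below). In form: [grip, x, y, z, roll, grip, x, y, z, roll, ...]. A call has 1 to 20 rows; each row shifts and turns the commanded pose from where the row before left it, along the tool's axes as they then stand; what a row does not reach is not made up. The controller multiplies each number of a shift by 60 mm and each number of a turn by 0.15 rad. A row lasts 1/8 s, in which the tool goes at most 62.5 mm and 10.7 degrees, less where a joint would pass 70% of its speed; a pose out of reach is approached as far as the arm can. A call with a number of a shift or a turn outside -1 to 1 is refused whole. A call with a gripper value outside its range is refused whole. The fingers move at their own pace and stop on an object; "newtons" is the grip in N (left out, the last holds). Time passes only in rows, so rows that do not move let the fingers close. It gives the time, the measured TCP pose, the force and the opening at its end, in the units of the state.
- monitor.observe(): the state, without advancing time (a new reading comes with each control period).
- vision.grab_frame(name): name is "side" or "top" or "wrist"; returns the picture (480x640x3 uint8, red, green, blue); there is no depth.
- vision.camera_model(name): a dict with "fovy" (degrees; the focal length in pixels is half the picture's height over the tangent of half this angle, whatever the lens; pixels are square), "cx", "cy" (the principal point, pixels), "world_to_cam" (4x4, takes a point from world to camera coordinates); the wrist camera has in their place "tool_from_camera" (4x4, takes a point from camera to tool coordinates, whose origin is the TCP and whose axes are the tool frame's). Camera axes: x right, y down, z forward; pixel columns grow to the right and rows downward; lengths in m; the calibration is good to about 2 mm. A picture is of the moment at which its call begins: read the wrist's pose just before it. camera_model takes no time and is no camera call.
- manip.sign_off(): hands the job in, once; it reports no verdict.
Trained networks look in the newest picture that a camera, given by its name, has taken for a name from the list of things; names that differ only in an ending like _2 or _b are one class to them, and where a whole thing is asked for, a point or a joint stands for the part that bears it (a point fixed in the world has none). Each returns a list of dicts, best first, with "p" (0 to 1); they miss things now and then, are a little off and sometimes report something else, mostly with a low value. They report only what shows in the picture. A call takes as long as a camera call.
- spotter.search_frame(camera, label): "rect" ([left, top, right, bottom] in pixels, round what is visible of it).
- spotter.tip_of(camera, label): "uv" ([column, row] in pixels: a listed point, or the origin of a listed thing).
The state is a dict: "t": time; "q": joint angles; "joint_vel": joint speeds; "joint_efforts": joint torques, N m; "position": TCP position; "eef_rot": TCP orientation; "contact_force": force on the tool from outside, world axes, zero at the start; "torque": the same for the moment, N m; "finger_gap": opening from 0.0 (shut) to 1.0 (fully open).
Only numpy, scipy, OpenCV 4.12 (cv2) and the standard library are available. Lean on these libraries where they do the work, as an engineer would, in place of code of your own. Each camera call takes 0.05 s, during which the arm holds its last target.

## Working session

There is one attempt and no reset: what is moved stays moved. The work goes in short steps, Python scripts to look and compute and a tool call to move; the robot and the scene stay as the last step left them, time stands still between calls to the robot, and variables do not carry over. Pictures are saved under pics/ and viewed, and the job is handed in when it is done.

Besides the shell and the picture viewer there is one more tool, called after "Request:" by a JSON object that holds its "fn" and its "kwargs". play_rows: Moves the arm, as the interface text tells. Its arguments: {"type":"object","properties":{"motion":{"type":"array","items":{"type":"number","minimum":-1,"maximum":1}},"newtons":{"type":"number"}},"required":["motion"]}

```bash
mkdir -p pics
cat > h.py <<'E'
import numpy as np, cv2
from rig import monitor, vision, manip, spotter
def cam(name):
    m=vision.camera_model(name); f=240/np.tan(np.radians(m['fovy'])/2)
    K=np.array([[f,0,m['cx']],[0,f,m['cy']],[0,0,1]])
    if 'world_to_cam' in m: W=np.array(m['world_to_cam'])
    else:
        s=monitor.observe(); T=np.eye(4);T[:3,:3]=s['eef_rot'];T[:3,3]=s['position']
        W=np.linalg.inv(T@np.array(m['tool_from_camera']))
    return K,W
def proj(c,p):
    K,W=c; q=W[:3,:3]@np.array(p,float)+W[:3,3]; u=K@q; return u[:2]/u[2]
def onz(c,uv,z):
    K,W=c; d=W[:3,:3].T@np.linalg.solve(K,[uv[0],uv[1],1]); o=-W[:3,:3].T@W[:3,3]
    return o+d*(z-o[2])/d[2]
def tri(c1,uv1,c2,uv2):
    P1=c1[0]@c1[1][:3];P2=c2[0]@c2[1][:3]
    X=cv2.triangulatePoints(P1,P2,np.array(uv1,float).reshape(2,1),np.array(uv2,float).reshape(2,1))[:,0]
    return X[:3]/X[3]
def snap(name,fn):
    im=vision.grab_frame(name); cv2.imwrite('pics/'+fn,np.ascontiguousarray(im[:,:,::-1])); return im
E
python3 - <<'E'
from h import *
np.set_printoptions(precision=4,suppress=True)
s=monitor.observe(); print({k:np.round(v,3).tolist() for k,v in s.items()}, manip.tcp_to_grasp)
for n in ['side','top','wrist']:
    snap(n,n+'0.png'); c=cam(n); print(n,c[0][0,0],c[0][:2,2],(-c[1][:3,:3].T@c[1][:3,3]),c[1][2,:3])
for n in ['top','side']:
  for l in ['hook_mid','hook_hub','stand','gauge','gauge_tab','small_gauge','holder']:
    r=spotter.tip_of(n,l); print(n,l,[(np.round(a['uv'],1).tolist(),round(a['p'],2)) for a in r[:3]])
print(monitor.observe()['t'])
E
```

```text
{'t': 0.0, 'q': [1.227, 0.629, 0.038, 1.518, -0.027, 0.996, -0.02], 'joint_vel': [0.001, 0.001, 0.0, -0.0, 0.0, -0.002, 0.0], 'joint_efforts': [0.0, -56.34, 1.227, -19.344, 0.011, 0.011, -0.0], 'position': [0.178, -0.624, 0.23], 'eef_rot': [[-0.962, -0.001, 0.274], [-0.274, 0.002, -0.962], [0.0, -1.0, -0.002]], 'contact_force': [-0.812, -0.82, 0.518], 'torque': [-0.023, -0.022, 0.021], 'finger_gap': 0.999} 0.0187
side 515.4300984131972 [318.7765 241.5372] [ 0.4862 -0.8775  0.7566] [ 0.0825  0.8291 -0.553 ]
top 599.2020995930238 [328.7647 234.7617] [0.2603 0.0271 1.5487] [ 0.2112  0.0055 -0.9774]
wrist 358.2632141328066 [316.318  236.3351] [ 0.2595 -0.6009  0.3743] [-0.3163 -0.0881 -0.9446]
top hook_mid [([269.4, 206.1], 0.66)]
top hook_hub [([245.2, 203.4], 0.59)]
top stand [([436.9, 270.5], 0.75), ([252.8, 220.9], 0.69), ([337.0, 301.1], 0.31)]
top gauge []
top gauge_tab [([442.6, 267.4], 0.74)]
top small_gauge [([389.5, 279.0], 0.46)]
top holder [([411.3, 279.0], 0.64), ([246.7, 204.2], 0.54)]
side hook_mid [([335.8, 204.9], 0.75)]
side hook_hub [([332.0, 187.8], 0.81)]
side stand [([334.5, 245.9], 0.69)]
side gauge [([287.8, 365.0], 0.69)]
side gauge_tab [([288.3, 340.9], 0.79)]
side small_gauge [([275.3, 328.1], 0.56)]
side holder [([281.5, 369.0], 0.8)]
0.85
```

View pics/side0.png

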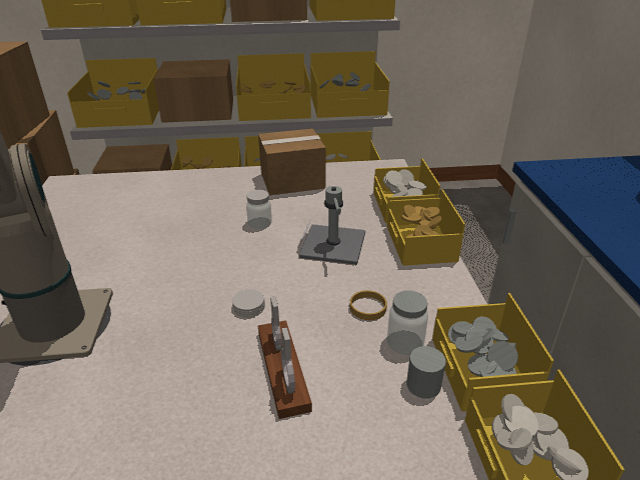

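View pics/top0.png

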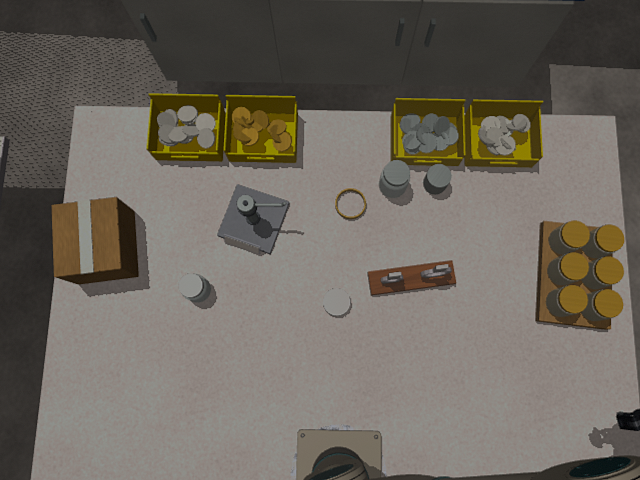

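View pics/wrist0.png

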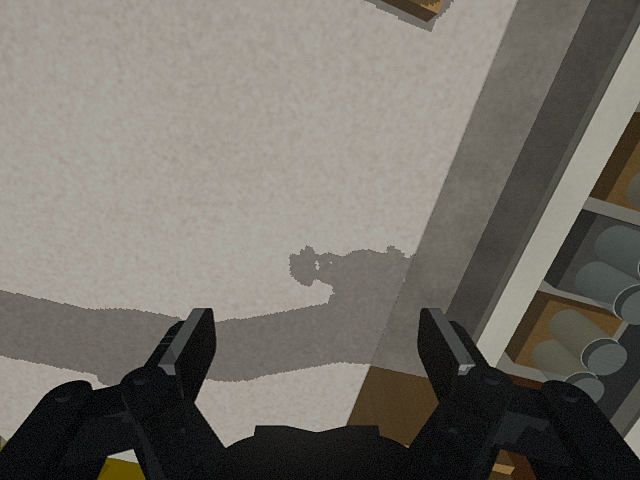

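Run:
```python
import cv2,numpy as np
a=cv2.imread('pics/top0.png')
x=cv2.resize(a[170:265,205:315],None,fx=5,fy=5,interpolation=cv2.INTER_CUBIC); cv2.imwrite('pics/topz1.png',x)
x=cv2.resize(a[250:310,355:470],None,fx=6,fy=6,interpolation=cv2.INTER_CUBIC); cv2.imwrite('pics/topz2.png',x)
b=cv2.imread('pics/side0.png')
x=np.hstack([cv2.resize(b[175:285,290:380],None,fx=4.4,fy=4.4,interpolation=cv2.INTER_CUBIC)[:484],cv2.resize(b[285:421,245:325],None,fx=3.56,fy=3.56,interpolation=cv2.INTER_CUBIC)[:484]]); cv2.imwrite('pics/sidez.png',x);print(x.shape)
```

```text
(484, 681, 3)
```

View pics/topz1.png

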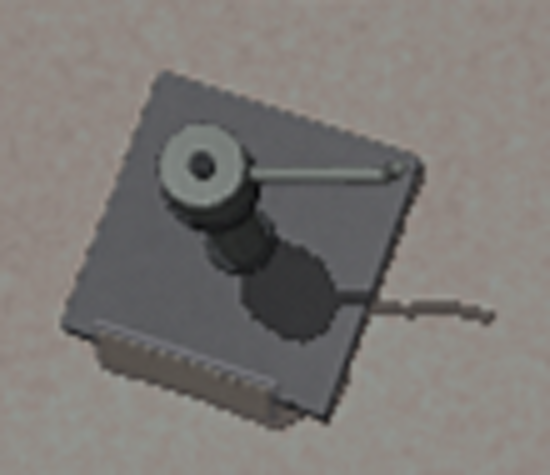

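View pics/topz2.png

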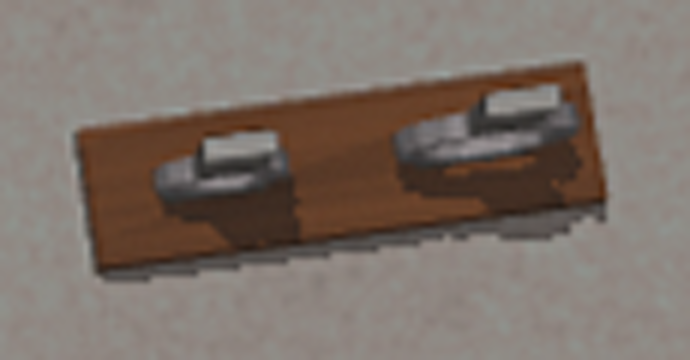

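View pics/sidez.png

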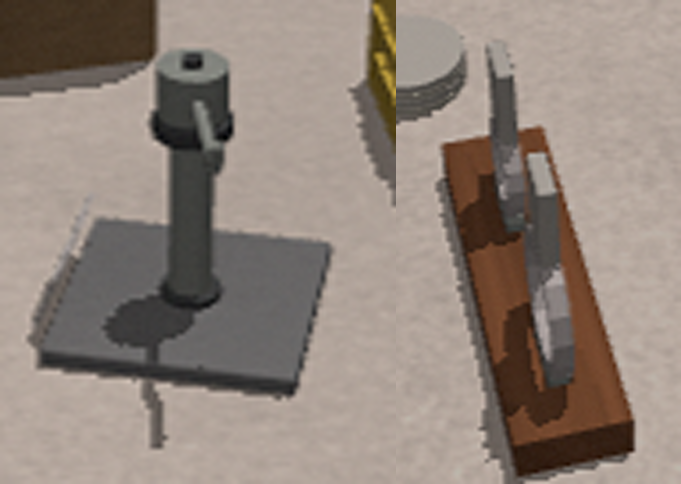

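Run:
```python
from h import *
np.set_printoptions(precision=4,suppress=True)
c=cam('top'); s=cam('side')
Z=lambda p,k,o:((np.array(p)+.5)/k-.5+np.array(o))
C=np.array([onz(c,Z(p,5,(205,170)),.012) for p in [(165,72),(422,163),(325,420),(65,325)]])
print('corners',C[:,:2],'ctr',C.mean(0)); print(np.linalg.norm(np.roll(C,-1,0)-C,axis=1))
fr=(C[2]+C[3])/2-(C[0]+C[1])/2; le=(C[3]+C[0]-C[1]-C[2]); print('front ang',np.arctan2(fr[1],fr[0]),'alt',np.arctan2(le[1],le[0])+np.pi/2)
hub=onz(c,Z((202,165),5,(205,170)),.169); print('hub',hub, 'cap dia center')
a=onz(c,Z((255,174),5,(205,170)),.150);b=onz(c,Z((380,174),5,(205,170)),.150); t=onz(c,Z((398,165),5,(205,170)),.168)
print(a,b,t,'rod ang',np.arctan2(*(b-a)[1::-1]),np.arctan2(*(t-hub)[1::-1]),np.linalg.norm(t-hub))
sh=Z((192,60),4.4,(290,175)); print('hub side', onz(s,sh,.169),tri(c,Z((202,165),5,(205,170)),s,sh))
H=np.array([onz(c,Z(p,6,(355,250)),.024) for p in [(77,130),(583,63),(605,197),(98,270)]]);print('holder',H[:,:2],H.mean(0),np.linalg.norm(np.roll(H,-1,0)-H,axis=1))
d=(H[0]+H[3]-H[1]-H[2]);hy=np.arctan2(d[1],d[0]);print('holder y ang',hy)
for nm,q,z in [('big',[(487,92),(560,85),(560,107),(485,117)],.147),('small',[(203,138),(278,132),(278,155),(203,168)],.127)]:
    G=np.array([onz(c,Z(p,6,(355,250)),z) for p in q]); print(nm,G[:,:2],G.mean(0),np.linalg.norm(np.roll(G,-1,0)-G,axis=1))
u=np.array([np.cos(hy),np.sin(hy)]);print('slots',H.mean(0)[:2]+.055*u,H.mean(0)[:2]-.055*u)
print('tab side/top tri')
for l in ['gauge_tab']:
  print(tri(c,(442.6,267.4),s,(288.3,340.9)),onz(c,(442.6,267.4),.130),onz(s,(288.3,340.9),.13))
for n,l,z in [('jar_a',0,.11),('jar_b',0,.09),('lid_stack',0,.012),('band',0,0.0),('lid_tin',0,0)]:
  r=spotter.tip_of('top',n); print(n,[ (onz(c,q['uv'],0)[:2],q['p'],q['uv']) for q in r[:2]])
```

```text
corners [[0.7259 0.2824]
 [0.6785 0.1432]
 [0.5388 0.1888]
 [0.5865 0.3274]] ctr [0.6324 0.2355 0.012 ]
[0.147  0.1469 0.1466 0.1465]
front ang 2.8275170057149275 alt 2.81170313091806
hub [0.6325 0.2362 0.169 ] cap dia center
[0.6337 0.2132 0.15  ] [0.635  0.1529 0.15  ] [0.6348 0.1428 0.168 ] rod ang -1.5494219016153559 -1.54650132023921 0.09337376469152438
hub side [0.6332 0.2335 0.169 ] [0.6333 0.2364 0.1674]
holder [[ 0.496  -0.0657]
 [ 0.5297 -0.2829]
 [ 0.472  -0.291 ]
 [ 0.4361 -0.0751]] [ 0.4834 -0.1787  0.024 ] [0.2198 0.0583 0.2189 0.0606]
holder y ang 1.7300956654375488
big [[ 0.4956 -0.2198]
 [ 0.499  -0.2486]
 [ 0.4902 -0.2485]
 [ 0.4856 -0.2188]] [ 0.4926 -0.2339  0.147 ] [0.029  0.0088 0.03   0.01  ]
small [[ 0.4779 -0.1097]
 [ 0.481  -0.1396]
 [ 0.4717 -0.1396]
 [ 0.4658 -0.1097]] [ 0.4741 -0.1247  0.127 ] [0.0301 0.0093 0.0305 0.0121]
slots [ 0.4747 -0.1244] [ 0.4922 -0.233 ]
tab side/top tri
[ 0.4942 -0.2387  0.1314] [ 0.4928 -0.2391  0.13  ] [ 0.4965 -0.2368  0.13  ]
jar_a [(array([ 0.7351, -0.132 ]), 0.77, [392.2, 185.2]), (array([0.4399, 0.3692]), 0.67, [198.9, 290.5])]
jar_b [(array([ 0.7351, -0.132 ]), 0.77, [392.2, 185.2]), (array([0.4399, 0.3692]), 0.67, [198.9, 290.5])]
lid_stack [(array([0.4206, 0.0154]), 0.73, [335.2, 300.9])]
band [(array([ 0.6713, -0.0278]), 0.54, [353.2, 207.3])]
lid_tin [(array([ 0.7388, -0.2542]), 0.65, [437.6, 184.8]), (array([ 0.5166, -0.2606]), 0.49, [441.5, 266.4])]
```

Request:
{"fn": "play_rows", "kwargs": {"motion": [0, -0.585, 0, -0.527, 0, 0, -0.585, 0, -0.527, 0, 0, -0.585, 0, -0.527, 0, 0, -0.585, 0, -0.527, 0, 0, -0.585, 0, -0.527, 0, 0, -0.585, 0, -0.527, 0, 0, -0.585, 0, -0.527, 0, 0, -0.585, 0, -0.527, 0, 0, -0.585, 0, -0.527, 0, 0, -0.585, 0, -0.527, 0, 0, -0.585, 0, -0.527, 0, 0, -0.585, 0, -0.527, 0, 0, -0.585, 0, -0.527, 0, 0, -0.585, 0, -0.527, 0, 0, -0.585, 0, -0.527, 0, 0, -0.585, 0, -0.527, 0, 0, -0.585, 0, -0.527, 0, 0, -0.585, 0, -0.527, 0, 0, -0.585, 0, -0.527, 0, 0, -0.585, 0, -0.527, 0], "newtons": 40}}

```text
t: 3.6
position: [0.6807, 0.1768, 0.2314]
eef_rot: [[-0.962, 0.0, 0.274], [-0.274, -0.0, -0.962], [-0.0, -1.0, 0.0]]
contact_force: [0.8, -0.0, -0.2]
finger_gap: -0.001
```

Request:
{"fn": "play_rows", "kwargs": {"motion": [0, 0, 0, 0, -1, 0, 0, 0, 0, -1, 0, 0, 0, 0, -1, 0, 0, 0, 0, -1, 0, 0, 0, 0, -1, 0, 0, 0, 0, -1, 0, 0, 0, 0, -1, 0, 0, 0, 0, -1, 0, 0, 0, 0, -1, 0, 0, 0, 0, -1, 0, 0, 0, 0, -1, 0, 0, 0, 0, -1, 0, 0, 0, 0, -1, 0, 0, 0, 0, -1, 0, 0, 0, 0, -1, 0, 0, 0, 0, -1, 0, 0, 0, 0, -1, 0, 0, 0, 0, -1, 0, 0, 0, 0, -0.2, 0, 0, 0, 0, 0]}}

```text
t: 6.1
position: [0.68, 0.1754, 0.2312]
eef_rot: [[0.991, -0.0, 0.136], [-0.136, -0.0, 0.991], [-0.0, -1.0, -0.0]]
contact_force: [-0.1, -0.5, -0.7]
finger_gap: -0.001
```

```bash
cat >> h.py <<'E'
def st():
    s=monitor.observe(); R=np.array(s['eef_rot'])
    print('t',round(s['t'],2),'pos',np.round(s['position'],4),'xang',round(float(np.arctan2(R[1,0],R[0,0])),3),'F',np.round(s['contact_force'],2),'M',np.round(s['torque'],2),'gap',round(s['finger_gap'],3),'q',np.round(s['q'],2),'y',np.round(R[:,1],3)); return s
E
python3 - <<'E'
from h import *
st(); snap('wrist','w1.png'); snap('side','s1.png')
E
```

```text
t 6.1 pos [0.68   0.1754 0.2312] xang -0.136 F [-0.05 -0.48 -0.69] M [-0.03  0.03 -0.01] gap -0.001 q [ 0.07  0.8  -0.72  1.34  0.53  1.2   0.75] y [-0. -0. -1.]
```

View pics/w1.png

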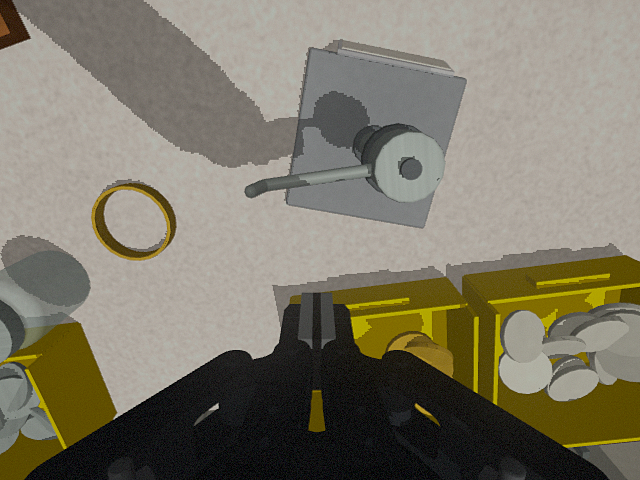

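View pics/s1.png

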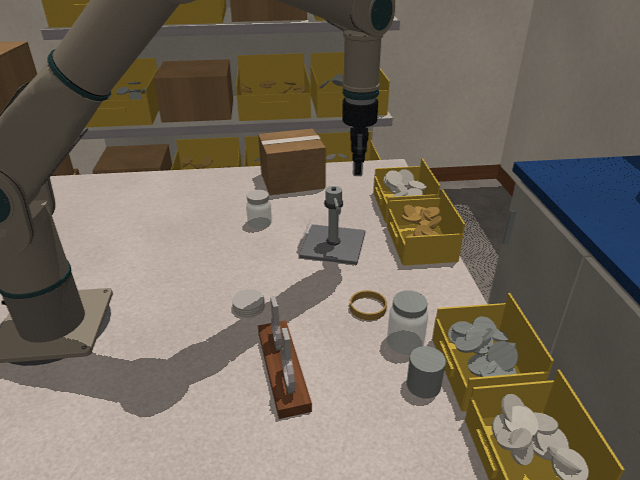

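Request:
{"fn": "play_rows", "kwargs": {"motion": [0, 0, 0.4, 0, -0.5, 0, 0, 0.4, 0, -0.54, 0, 0, 0.4, 0, 0, 0, 0, 0.4, 0, 0, 0, -0.1, 0, 0, 0, 0, -0.1, 0, 0, 0, 0, 0, 0, 0, 0]}}

```text
t: 7.08
position: [0.6681, 0.1759, 0.1369]
eef_rot: [[1.0, 0.002, -0.023], [0.023, 0.001, 1.0], [0.002, -1.0, 0.001]]
contact_force: [0.8, 0.1, -0.2]
finger_gap: -0.002
```

Run:
```python
from h import *
st(); snap('wrist','w2.png'); st()
c=cam('wrist'); 
r=spotter.tip_of('wrist','hook_mid');print(r[:1]); 
for a in r[:1]: print(onz(c,a['uv'],.150))
r=spotter.tip_of('wrist','hook_hub');
for a in r[:1]: print(onz(c,a['uv'],.169))
st()
```

```text
t 7.08 pos [0.6681 0.1759 0.1369] xang 0.023 F [ 0.79  0.07 -0.21] M [ 0.01 -0.01  0.  ] gap -0.002 q [ 0.07  0.88 -0.71  1.46  0.63  1.03  0.81] y [ 0.002  0.001 -1.   ]
t 7.12 pos [0.6684 0.1756 0.1368] xang 0.022 F [ 1.08 -0.73  0.1 ] M [ 0.01  0.03 -0.02] gap 0.001 q [ 0.07  0.88 -0.71  1.46  0.63  1.03  0.81] y [ 0.002  0.    -1.   ]
[{'uv': [317.8, 251.3], 'p': 0.87}]
[0.63480768 0.17621138 0.15      ]
[0.63404922 0.23778394 0.169     ]
t 7.22 pos [0.6685 0.1754 0.1363] xang 0.022 F [ 0.04 -0.08 -0.45] M [0.01 0.04 0.05] gap -0.001 q [ 0.07  0.88 -0.71  1.46  0.63  1.03  0.81] y [ 0.002  0.    -1.   ]
```

View pics/w2.png

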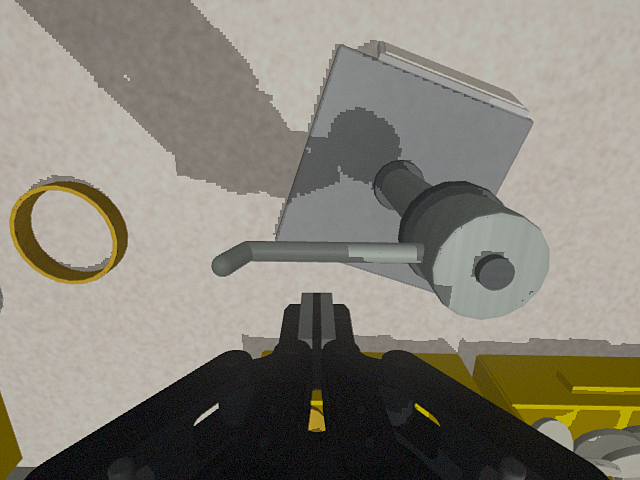

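Request:
{"fn": "play_rows", "kwargs": {"motion": [0, -0.07, 0, 0, 0, 0, -0.07, 0, 0, 0, 0, -0.07, 0, 0, 0, 0, -0.07, 0, 0, 0, 0, -0.05, 0, 0, 0, 0, -0.1, 0, -0.02, 0.667, 0, -0.1, 0, -0.02, 0.667, 0, -0.1, 0, -0.02, 0.667, 0, -0.1, 0, -0.02, 0.667, 0, -0.1, 0, -0.02, 0.667, 0, -0.1, 0, -0.02, 0.667]}}

```text
t: 8.6
position: [0.6134, 0.1758, 0.1356]
eef_rot: [[0.835, 0.003, 0.55], [-0.55, 0.001, 0.835], [0.002, -1.0, 0.002]]
contact_force: [3.0, 0.2, -1.2]
finger_gap: 0.001
```

```bash
cat >> h.py <<'E'
A=np.array([.633,.2365])
def hk():
    s=st(); R=np.array(s['eef_rot']); th=np.arctan2(R[1,0],R[0,0])-np.pi/2
    u=np.array([np.cos(th),np.sin(th)]);n=np.array([-u[1],u[0]]); d=np.array(s['position'][:2])-A
    print('th',round(th,3),'r',round(d@u,4),'s',round(d@n,4),'Fn',round(float(np.array(s['contact_force'][:2])@n),2),'Fu',round(float(np.array(s['contact_force'][:2])@u),2))
E
python3 - <<'E'
from h import *
hk(); snap('wrist','w3.png'); hk()
E
```

```text
t 8.6 pos [0.6134 0.1758 0.1356] xang -0.582 F [ 2.97  0.16 -1.2 ] M [-0.   -0.72 -0.02] gap 0.001 q [ 0.    0.78 -0.56  1.63  0.51  0.88  0.23] y [ 0.003  0.001 -1.   ]
th -2.153 r 0.0615 s 0.017 Fn 2.39 Fu -1.77
t 8.65 pos [0.6123 0.1762 0.1357] xang -0.584 F [ 1.9  -0.17 -0.96] M [-0.06 -0.57 -0.03] gap -0.002 q [ 0.    0.78 -0.56  1.64  0.5   0.88  0.23] y [ 0.002  0.    -1.   ]
th -2.155 r 0.0617 s 0.016 Fn 1.68 Fu -0.91
```

View pics/w3.png

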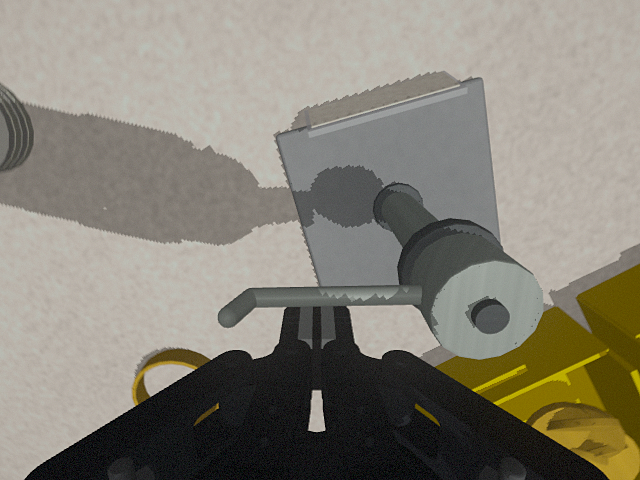

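Request:
{"fn": "play_rows", "kwargs": {"motion": [0, -0.1, 0, -0.02, 0.667, 0, -0.1, 0, -0.02, 0.667, 0, -0.1, 0, -0.02, 0.667, 0, -0.1, 0, -0.02, 0.667, 0, -0.1, 0, -0.02, 0.667, 0, -0.1, 0, -0.02, 0.667, 0, -0.1, 0, -0.02, 0.667, 0, 0, 0, 0, 0]}}

```text
t: 9.65
position: [0.5795, 0.2023, 0.1355]
eef_rot: [[0.291, 0.0, 0.957], [-0.957, -0.001, 0.291], [0.001, -1.0, 0.0]]
contact_force: [1.5, -1.4, 1.0]
finger_gap: 0.003
```

Run:
```python
from h import *
hk(); snap('wrist','w4.png'); hk()
```

```text
t 9.65 pos [0.5795 0.2023 0.1355] xang -1.276 F [ 1.53 -1.35  1.03] M [-0.14 -0.18 -0.  ] gap 0.003 q [-0.16  0.71 -0.37  1.71  0.34  0.79 -0.39] y [ 0.    -0.001 -1.   ]
th -2.847 r 0.0612 s 0.0171 Fn 1.74 Fu -1.07
t 9.7 pos [0.5795 0.2023 0.1354] xang -1.276 F [ 0.42 -0.99  0.37] M [-0.19 -0.21  0.04] gap -0.002 q [-0.16  0.71 -0.37  1.71  0.34  0.79 -0.39] y [ 0. -0. -1.]
th -2.846 r 0.0612 s 0.0171 Fn 1.07 Fu -0.11
```

View pics/w4.png

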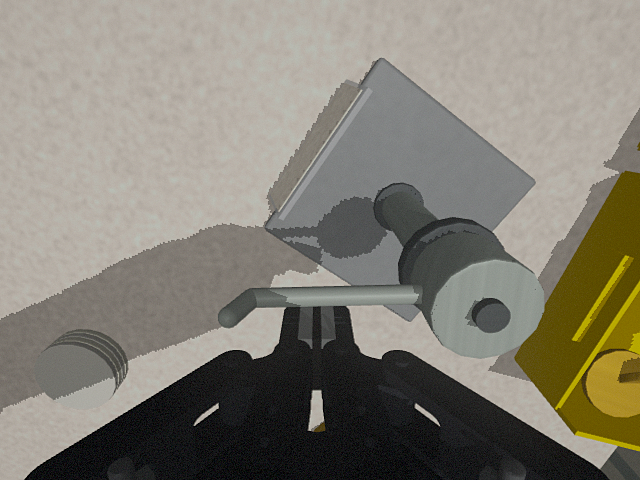

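Request:
{"fn": "play_rows", "kwargs": {"motion": [0, -0.1, 0, -0.02, 0.667, 0, -0.1, 0, -0.02, 0.667, 0, -0.03, 0, -0.007, 0.2, 0, 0, 0, 0, 0]}}

```text
t: 10.2
position: [0.5734, 0.2149, 0.1353]
eef_rot: [[0.064, -0.001, 0.998], [-0.998, -0.001, 0.064], [0.0, -1.0, -0.001]]
contact_force: [0.5, -2.6, 1.6]
finger_gap: 0.002
```

Request:
{"fn": "play_rows", "kwargs": {"motion": [0, -0.015, 0, -0.004, 0.1, 0, -0.015, 0, -0.004, 0.1, 0, -0.015, 0, -0.004, 0.1]}}

```text
t: 10.58
position: [0.5725, 0.2176, 0.1352]
eef_rot: [[0.016, -0.001, 1.0], [-1.0, -0.0, 0.016], [0.0, -1.0, -0.001]]
contact_force: [-0.3, -2.2, 1.4]
finger_gap: -0.001
```

Request:
{"fn": "play_rows", "kwargs": {"motion": [0, -0.015, 0, -0.004, 0.1, 0, -0.015, 0, -0.004, 0.1, 0, -0.015, 0, -0.004, 0.1]}}

```text
t: 10.95
position: [0.5717, 0.2207, 0.1352]
eef_rot: [[-0.029, -0.0, 1.0], [-1.0, -0.0, -0.029], [0.0, -1.0, -0.0]]
contact_force: [-1.3, -3.7, 0.9]
finger_gap: 0.0
```

Run:
```python
from h import *
hk()
```

```text
t 10.95 pos [0.5717 0.2207 0.1352] xang -1.599 F [-1.32 -3.68  0.87] M [-0.58  0.32  0.02] gap 0.0 q [-0.24  0.7  -0.28  1.71  0.26  0.77 -0.67] y [-0. -0. -1.]
th -3.17 r 0.0608 s 0.0176 Fn 3.71 Fu 1.22
```

Request:
{"fn": "play_rows", "kwargs": {"motion": [0, -0.015, 0, -0.004, 0.1, 0, -0.015, 0, -0.004, 0.1]}}

```text
t: 11.2
position: [0.5713, 0.2224, 0.1352]
eef_rot: [[-0.059, -0.0, 0.998], [-0.998, -0.0, -0.059], [0.0, -1.0, -0.0]]
contact_force: [-1.1, -2.5, 2.4]
finger_gap: -0.004
```

Run:
```python
from h import *
hk()
```

```text
t 11.2 pos [0.5713 0.2224 0.1352] xang -1.629 F [-1.08 -2.53  2.37] M [-0.58  0.34  0.03] gap -0.004 q [-0.25  0.7  -0.27  1.71  0.25  0.77 -0.7 ] y [-0. -0. -1.]
th -3.2 r 0.0607 s 0.0176 Fn 2.59 Fu 0.93
```

Request:
{"fn": "play_rows", "kwargs": {"motion": [0, -0.015, 0, -0.004, 0.1, 0, -0.015, 0, -0.004, 0.1, 0, -0.015, 0, -0.004, 0.1]}}

```text
t: 11.58
position: [0.5709, 0.2252, 0.1352]
eef_rot: [[-0.104, -0.0, 0.995], [-0.995, -0.0, -0.104], [0.0, -1.0, -0.0]]
contact_force: [-2.6, -3.1, 1.0]
finger_gap: 0.002
```

Request:
{"fn": "play_rows", "kwargs": {"motion": [0, -0.015, 0, -0.004, 0.1, 0, -0.015, 0, -0.004, 0.1]}}

```text
t: 11.82
position: [0.5707, 0.2271, 0.1353]
eef_rot: [[-0.133, -0.0, 0.991], [-0.991, -0.0, -0.133], [0.0, -1.0, -0.0]]
contact_force: [-2.7, -2.4, 0.2]
finger_gap: 0.003
```

Request:
{"fn": "play_rows", "kwargs": {"motion": [0, -0.015, 0, -0.004, 0.1, 0, -0.015, 0, -0.004, 0.1, 0, -0.015, 0, -0.004, 0.1]}}

```text
t: 12.2
position: [0.5704, 0.2298, 0.1353]
eef_rot: [[-0.178, -0.0, 0.984], [-0.984, -0.0, -0.178], [0.0, -1.0, -0.0]]
contact_force: [-3.1, -3.0, 0.4]
finger_gap: -0.005
```

Request:
{"fn": "play_rows", "kwargs": {"motion": [0, -0.015, 0, -0.004, 0.1, 0, -0.015, 0, -0.004, 0.1, 0, -0.015, 0, -0.004, 0.1]}}

```text
t: 12.58
position: [0.5702, 0.2327, 0.1353]
eef_rot: [[-0.222, -0.0, 0.975], [-0.975, 0.0, -0.222], [-0.0, -1.0, -0.0]]
contact_force: [-2.7, -1.8, -0.3]
finger_gap: 0.002
```

Request:
{"fn": "play_rows", "kwargs": {"motion": [0, -0.015, 0, -0.007, 0.1, 0, -0.015, 0, -0.007, 0.1, 0, -0.015, 0, -0.007, 0.1]}}

```text
t: 12.95
position: [0.57, 0.2355, 0.1354]
eef_rot: [[-0.266, 0.001, 0.964], [-0.964, 0.0, -0.266], [-0.0, -1.0, 0.001]]
contact_force: [-1.1, -2.3, -0.6]
finger_gap: -0.0
```

Request:
{"fn": "play_rows", "kwargs": {"motion": [0, -0.015, 0, -0.005, 0.1, 0, -0.015, 0, -0.005, 0.1, 0, -0.015, 0, -0.005, 0.1]}}

```text
t: 13.32
position: [0.57, 0.2383, 0.1354]
eef_rot: [[-0.309, 0.001, 0.951], [-0.951, 0.0, -0.309], [-0.0, -1.0, 0.001]]
contact_force: [-0.7, -2.2, -0.1]
finger_gap: 0.001
```

Run:
```python
from h import *
hk()
```

```text
t 13.32 pos [0.57   0.2383 0.1354] xang -1.885 F [-0.7  -2.16 -0.07] M [-0.51  0.2   0.01] gap 0.001 q [-0.32  0.7  -0.2   1.7   0.18  0.76 -0.92] y [ 0.001  0.    -1.   ]
th -3.456 r 0.0605 s 0.0177 Fn 2.27 Fu -0.0
```

Request:
{"fn": "play_rows", "kwargs": {"motion": [0, -0.015, 0, -0.005, 0.1, 0, -0.015, 0, -0.005, 0.1, 0, -0.015, 0, -0.005, 0.1]}}

```text
t: 13.7
position: [0.5699, 0.2407, 0.1353]
eef_rot: [[-0.351, 0.0, 0.936], [-0.936, -0.001, -0.351], [0.0, -1.0, 0.001]]
contact_force: [0.0, -4.7, -0.3]
finger_gap: 0.001
```

Request:
{"fn": "play_rows", "kwargs": {"motion": [0, -0.015, 0, -0.005, 0.1, 0, -0.015, 0, -0.005, 0.1]}}

```text
t: 13.95
position: [0.5699, 0.2422, 0.1353]
eef_rot: [[-0.38, -0.0, 0.925], [-0.925, -0.001, -0.38], [0.001, -1.0, 0.0]]
contact_force: [-0.4, -5.7, 1.3]
finger_gap: -0.001
```

Request:
{"fn": "play_rows", "kwargs": {"motion": [0, -0.012, 0, -0.003, 0.08]}}

```text
t: 14.08
position: [0.5699, 0.2426, 0.1352]
eef_rot: [[-0.391, -0.0, 0.921], [-0.921, -0.002, -0.391], [0.002, -1.0, 0.0]]
contact_force: [-0.2, -6.3, 1.0]
finger_gap: 0.001
```

Run:
```python
from h import *
hk()
for i in range(3):
    vision.grab_frame('wrist'); hk()
```

```text
t 14.07 pos [0.5699 0.2426 0.1352] xang -1.972 F [-0.25 -6.25  0.99] M [-1.25  0.14  0.02] gap 0.001 q [-0.34  0.7  -0.17  1.69  0.16  0.76 -0.99] y [-0.    -0.002 -1.   ]
th -3.543 r 0.0605 s 0.0191 Fn 5.85 Fu -2.21
t 14.12 pos [0.5699 0.2426 0.1352] xang -1.972 F [-0.39 -7.01  0.45] M [-1.2   0.13 -0.03] gap -0.0 q [-0.35  0.7  -0.17  1.69  0.16  0.76 -0.99] y [-0.    -0.002 -1.   ]
th -3.543 r 0.0605 s 0.0191 Fn 6.6 Fu -2.38
t 14.18 pos [0.5699 0.2426 0.1353] xang -1.972 F [ 0.37 -5.55  0.57] M [-1.2   0.09  0.01] gap -0.001 q [-0.35  0.7  -0.17  1.69  0.16  0.76 -0.99] y [-0.    -0.002 -1.   ]
th -3.543 r 0.0605 s 0.019 Fn 4.96 Fu -2.51
t 14.22 pos [0.5699 0.2426 0.1353] xang -1.972 F [-0.56 -6.86  0.2 ] M [-1.24  0.11 -0.01] gap 0.004 q [-0.34  0.7  -0.17  1.69  0.16  0.76 -0.99] y [-0.    -0.002 -1.   ]
th -3.543 r 0.0605 s 0.019 Fn 6.53 Fu -2.16
```

Request:
{"fn": "play_rows", "kwargs": {"motion": [0, -0.015, 0, 0, 0, 0, -0.008, 0, 0, 0, 0, 0, 0, 0, 0]}}

```text
t: 14.6
position: [0.5701, 0.2433, 0.1352]
eef_rot: [[-0.391, -0.001, 0.921], [-0.921, -0.003, -0.391], [0.003, -1.0, 0.0]]
contact_force: [-1.5, -6.6, 1.5]
finger_gap: 0.001
```

Run:
```python
from h import *
hk()
for i in range(2):
    snap('wrist','w5.png'); hk()
```

```text
t 14.6 pos [0.5701 0.2433 0.1352] xang -1.972 F [-1.45 -6.57  1.5 ] M [-1.33  0.15  0.04] gap 0.001 q [-0.35  0.7  -0.17  1.69  0.16  0.77 -0.99] y [-0.001 -0.003 -1.   ]
th -3.543 r 0.0605 s 0.0183 Fn 6.61 Fu -1.23
t 14.65 pos [0.5701 0.2433 0.1352] xang -1.972 F [-0.78 -5.95  1.26] M [-1.39  0.24 -0.05] gap -0.0 q [-0.35  0.7  -0.17  1.69  0.16  0.77 -0.99] y [-0.001 -0.003 -1.   ]
th -3.543 r 0.0606 s 0.0183 Fn 5.78 Fu -1.61
t 14.7 pos [0.5701 0.2433 0.1352] xang -1.972 F [-0.89 -6.94  1.58] M [-1.36  0.28  0.08] gap 0.0 q [-0.35  0.7  -0.17  1.69  0.16  0.77 -0.99] y [-0.001 -0.003 -1.   ]
th -3.543 r 0.0606 s 0.0183 Fn 6.74 Fu -1.89
```

View pics/w5.png

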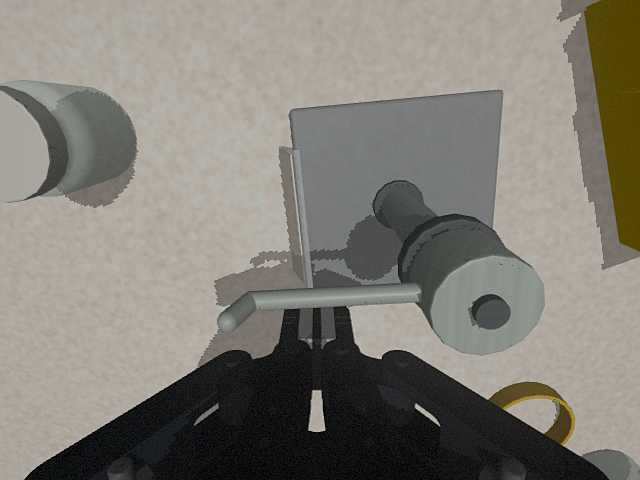

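```bash
cat >> h.py <<'E'
def rodang(im):
    c=cam('wrist'); g=cv2.GaussianBlur(cv2.cvtColor(im,cv2.COLOR_RGB2GRAY),(3,3),0).astype(float); P=[]
    for u in list(range(262,284,2))+list(range(356,404,2)):
        col=g[255:320,u]; d=np.diff(col); e=np.array([d.argmax(),0]) 
        k=int(np.argmin(d[10:])+10) # lower edge: bright->dark
        if 0<k<len(d)-1:
            a,b,cc=d[k-1],d[k],d[k+1]; k=k+0.5*(a-cc)/(a-2*b+cc+1e-9)
        P.append((u,255.5+k))
    P=np.array(P,float); fit=cv2.fitLine(P.astype(np.float32).reshape(-1,1,2),cv2.DIST_HUBER,0,.01,.01).ravel()
    m=fit[1]/fit[0]; y=lambda u:fit[3]+m*(u-fit[2])
    a=onz(c,(400,y(400)),.148);b=onz(c,(262,y(262)),.148); 
    print('lower edge rows',round(float(y(262)),2),round(float(y(400)),2),'res',round(float(np.median(np.abs(P[:,1]-y(P[:,0])))),2),'rod ang',round(float(np.arctan2(*(b-a)[1::-1]))-2*np.pi,4))
E
python3 - <<'E'
from h import *
for f in ['w3.png','w4.png','w5.png']:
    rodang(cv2.imread('pics/'+f)[:,:,::-1])
for i in range(2): hk(); rodang(snap('wrist','w6.png'))
E
```

```text
lower edge rows 286.97 285.29 res 0.93 rod ang -3.5291
lower edge rows 287.06 283.74 res 0.09 rod ang -3.5159
lower edge rows 266.23 286.55 res 1.68 rod ang -3.7033
t 14.7 pos [0.5701 0.2433 0.1352] xang -1.972 F [-0.89 -6.94  1.58] M [-1.36  0.28  0.08] gap 0.0 q [-0.35  0.7  -0.17  1.69  0.16  0.77 -0.99] y [-0.001 -0.003 -1.   ]
th -3.543 r 0.0606 s 0.0183 Fn 6.74 Fu -1.89
lower edge rows 266.13 286.93 res 1.65 rod ang -3.707
t 14.75 pos [0.5701 0.2433 0.1352] xang -1.972 F [-0.3  -6.54  0.65] M [-1.4   0.17  0.03] gap 0.001 q [-0.35  0.7  -0.17  1.69  0.16  0.77 -0.99] y [-0.001 -0.003 -1.   ]
th -3.543 r 0.0606 s 0.0183 Fn 6.14 Fu -2.28
lower edge rows 266.13 287.09 res 1.69 rod ang -3.7083
```

Request:
{"fn": "play_rows", "kwargs": {"motion": [0, -0.012, 0, 0, 0, 0, -0.012, 0, 0, 0, 0, 0, 0, 0, 0]}}

```text
t: 15.18
position: [0.5703, 0.244, 0.1352]
eef_rot: [[-0.391, -0.002, 0.921], [-0.921, -0.004, -0.391], [0.004, -1.0, -0.0]]
contact_force: [-3.3, -6.7, 2.2]
finger_gap: -0.003
```

Run:
```python
from h import *
for i in range(2): hk(); rodang(snap('wrist','w7.png'))
```

```text
t 15.18 pos [0.5703 0.244  0.1352] xang -1.972 F [-3.28 -6.7   2.16] M [-1.55  0.35  0.04] gap -0.003 q [-0.35  0.7  -0.17  1.69  0.16  0.77 -0.99] y [-0.002 -0.004 -1.   ]
th -3.543 r 0.0606 s 0.0176 Fn 7.45 Fu 0.4
lower edge rows 266.13 287.63 res 1.88 rod ang -3.7126
t 15.22 pos [0.5703 0.244  0.1351] xang -1.972 F [-2.36 -8.11  1.48] M [-1.52  0.39  0.03] gap -0.0 q [-0.35  0.7  -0.17  1.69  0.16  0.77 -0.99] y [-0.002 -0.004 -1.   ]
th -3.543 r 0.0606 s 0.0176 Fn 8.38 Fu -0.99
lower edge rows 266.23 287.77 res 2.14 rod ang -3.713
```

Request:
{"fn": "play_rows", "kwargs": {"motion": [0, -0.012, 0, 0, 0, 0, 0, 0, 0, 0, 0, 0, 0, 0, 0]}}

```text
t: 15.65
position: [0.5704, 0.2444, 0.1351]
eef_rot: [[-0.391, -0.002, 0.92], [-0.92, -0.004, -0.391], [0.005, -1.0, -0.001]]
contact_force: [-2.6, -8.3, 1.7]
finger_gap: 0.003
```

Run:
```python
from h import *
F=[]
for i in range(6): snap('wrist','w8.png'); s=monitor.observe(); F.append(np.r_[s['contact_force'],s['torque']])
print(np.mean(F,0)); hk()
I=[cv2.imread('pics/'+f)[265:345,200:440] for f in ['w4.png','w5.png','w8.png']]
cv2.imwrite('pics/cmp.png',cv2.resize(np.vstack(I),None,fx=2.4,fy=2.4,interpolation=cv2.INTER_CUBIC))
```

```text
[-2.24775401e+00 -8.05253098e+00  2.30433238e+00 -1.67661986e+00
  4.64472333e-01  4.24862074e-03]
t 15.95 pos [0.5704 0.2444 0.1351] xang -1.972 F [-1.38 -9.02  1.99] M [-1.74  0.49  0.02] gap 0.0 q [-0.35  0.7  -0.17  1.69  0.16  0.77 -0.99] y [-0.002 -0.004 -1.   ]
th -3.543 r 0.0607 s 0.0172 Fn 8.84 Fu -2.25
```

View pics/cmp.png

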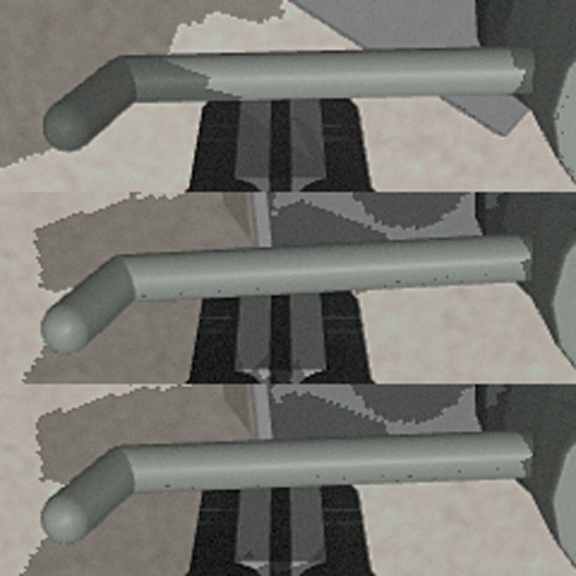

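Request:
{"fn": "play_rows", "kwargs": {"motion": [0, 0.1, 0, 0, 0, 0, 0.2, 0, 0, 0, 0, 0.2, 0, 0, 0, 0, 0, -0.5, 0, 0, 0, 0, -0.5, 0, 0, 0, 0, -0.5, 0, 0, 0, 0, 0, 0, 0]}}

```text
t: 16.82
position: [0.5609, 0.2201, 0.228]
eef_rot: [[-0.389, 0.005, 0.921], [-0.921, 0.003, -0.389], [-0.005, -1.0, 0.004]]
contact_force: [0.7, -0.2, -0.6]
finger_gap: 0.004
```

Run:
```python
from h import *
st(); im=snap('wrist','w9.png'); snap('top','t9.png')
c=cam('wrist')
for l,z in [('hook_mid',.15),('hook_hub',.169)]:
    r=spotter.tip_of('wrist',l); print(l,[(q['uv'],round(q['p'],2),onz(c,q['uv'],z)) for q in r[:1]])
```

```text
t 16.82 pos [0.5609 0.2201 0.228 ] xang -1.971 F [ 0.67 -0.17 -0.63] M [-0.01  0.02  0.02] gap 0.004 q [-0.3   0.56 -0.2   1.66  0.13  0.92 -0.94] y [ 0.005  0.003 -1.   ]
hook_mid [([315.9, 191.9], 0.68, array([0.57346991, 0.25500312, 0.15      ]))]
hook_hub [([422.9, 188.8], 0.98, array([0.63142572, 0.23685192, 0.169     ]))]
```

View pics/w9.png

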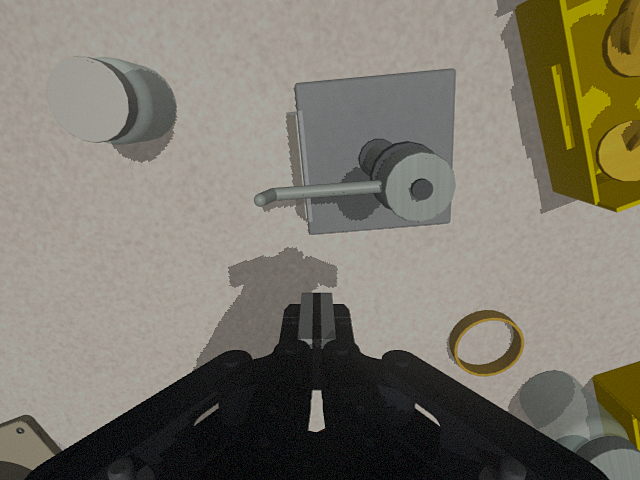

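View pics/t9.png

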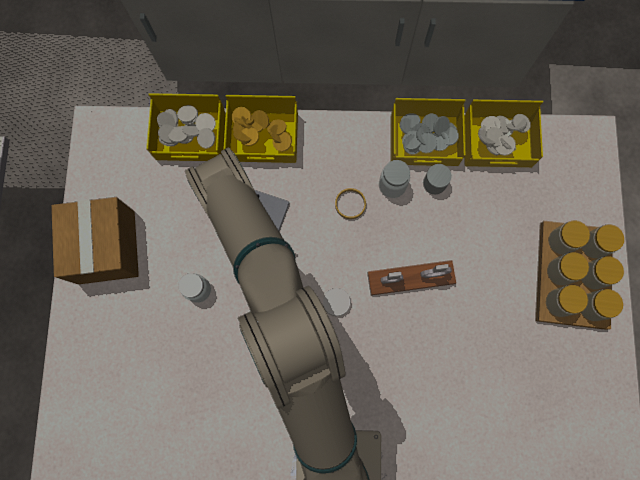

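Request:
{"fn": "play_rows", "kwargs": {"motion": [0.5, 0.741, 0, 0.189, 0, 0.5, 0.741, 0, 0.189, 0, 0.5, 0.741, 0, 0.189, 0, 0.5, 0.741, 0, 0.189, 0, 0.5, 0.741, 0, 0.189, 0, 0.5, 0.741, 0, 0.189, 0, 0.5, 0.741, 0, 0.189, 0, 0.5, 0.741, 0, 0.189, 0, 0.5, 0.741, 0, 0.189, 0, 0.5, 0.741, 0, 0.189, 0, 0.5, 0, 0, 0, -0.93, 0.5, 0, 0, 0, -0.93, 0.5, 0, 0, 0, -0.93, 0.5, 0, 0, 0, -0.93, 0.5, 0, 0, 0, 0]}}

```text
t: 18.9
position: [0.4903, -0.2341, 0.2243]
eef_rot: [[0.156, -0.002, 0.988], [-0.988, 0.001, 0.156], [-0.002, -1.0, -0.001]]
contact_force: [0.2, -0.2, 0.6]
finger_gap: 0.497
```

Run:
```python
from h import *
s=st(); im=snap('wrist','w10.png'); c=cam('wrist')
for l,z in [('gauge_tab',.13),('gauge',.06)]:
    r=spotter.tip_of('wrist',l); print(l,[(q['uv'],round(q['p'],2),onz(c,q['uv'],z)) for q in r[:2]])
snap('top','t10.png')
```

```text
t 18.9 pos [ 0.4903 -0.2341  0.2243] xang -1.414 F [ 0.16 -0.24  0.61] M [ 0.01 -0.04 -0.02] gap 0.497 q [ 0.62  0.5  -0.33  1.82  0.21  0.86  0.34] y [-0.002  0.001 -1.   ]
gauge_tab [([316.9, 244.3], 0.76, array([ 0.4910866 , -0.23710751,  0.13      ]))]
gauge [([320.4, 211.5], 0.69, array([ 0.49343458, -0.2315606 ,  0.06      ]))]
```

View pics/w10.png

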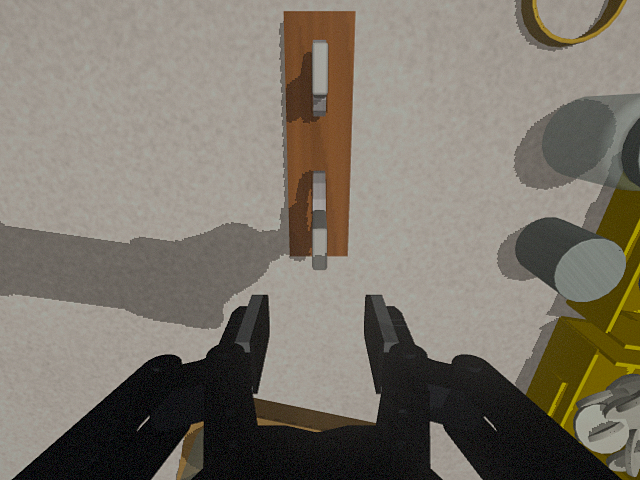

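Request:
{"fn": "play_rows", "kwargs": {"motion": [0.5, 0.015, 0.37, 0.025, 0, 0.5, 0, 0.37, 0, 0, 0.5, 0, 0.37, 0, 0, 0.5, 0, 0.37, 0, 0, 0.5, 0, 0.37, 0, 0, 0.5, 0, 0, 0, 0, 0, 0, 0, 0, 0, 0, 0, 0, 0, 0, 0, 0, 0, 0, 0, 0, 0, 0, 0, 0, 0, 0, 0, 0, 0], "newtons": 40}}

```text
t: 20.48
position: [0.4933, -0.2352, 0.1154]
eef_rot: [[0.157, 0.002, 0.988], [-0.988, -0.001, 0.157], [0.001, -1.0, 0.002]]
contact_force: [-1.0, -0.2, 6.8]
finger_gap: 0.112
```

Run:
```python
from h import *
s=st(); im=snap('wrist','w11.png'); c=cam('top')
im=cv2.imread('pics/t10.png'); cv2.imwrite('pics/t10z.png',cv2.resize(im[170:265,205:315],None,fx=5,fy=5,interpolation=cv2.INTER_CUBIC))
```

```text
t 20.48 pos [ 0.4933 -0.2352  0.1154] xang -1.413 F [-1.01 -0.16  6.81] M [0.   0.23 0.01] gap 0.112 q [ 0.57  0.65 -0.27  1.91  0.29  0.61  0.27] y [ 0.002 -0.001 -1.   ]
```

View pics/w11.png

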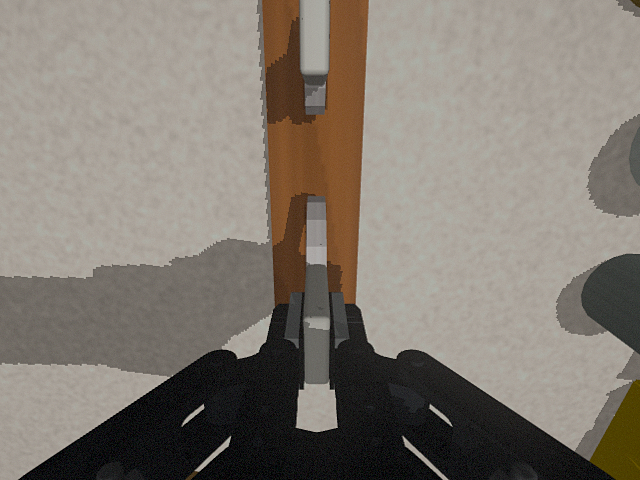

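View pics/t10z.png

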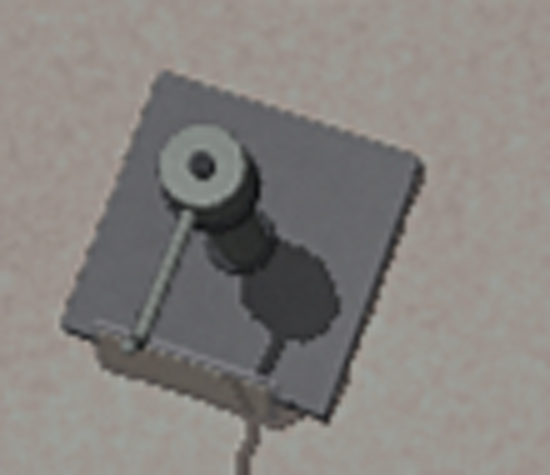

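Run:
```python
from h import *
c=cam('top'); Z=lambda p:((np.array(p)+.5)/5-.5+np.array((205,170)))
a=onz(c,Z((188,215)),.15);b=onz(c,Z((139,338)),.15);h=onz(c,Z((202,165)),.169)
print(a,b,h,np.arctan2(*(b-a)[1::-1]),np.arctan2(*(b-h)[1::-1]),np.arctan2(*(a-h)[1::-1]))
g=cv2.imread('pics/w9.png')
# w9 pose
T=np.eye(4);R=np.array([[-.389,.005,.921],[-.921,.003,-.389],[-.005,-1,.004]]);T[:3,:3]=R;T[:3,3]=[.5609,.2201,.228]
m=vision.camera_model('wrist');W=np.linalg.inv(T@np.array(m['tool_from_camera']));cw=(cam('wrist')[0],W)
G=cv2.cvtColor(g,cv2.COLOR_BGR2GRAY).astype(float);P=[]
a=onz(cw,(380,187.5),.15);b=onz(cw,(278,194),.15);h=onz(cw,(419,186),.169)
print(a,b,h,np.arctan2(*(b-a)[1::-1]),np.arctan2(*(b-h)[1::-1]))
cv2.imwrite('pics/w9z.png',cv2.resize(g[150:225,245:465],None,fx=3.5,fy=3.5,interpolation=cv2.INTER_CUBIC))
```

```text
[0.61262848 0.24451736 0.15      ] [0.55163722 0.26474475 0.15      ] [0.6325469  0.23617205 0.169     ] 2.82136325095845 2.802120537383504 2.7448369318914407
[0.61395357 0.24265718 0.15      ] [0.55348414 0.26376832 0.15      ] [0.63300926 0.23958623 0.169     ] 2.805701260949121 2.8463959548668707
```

View pics/w9z.png

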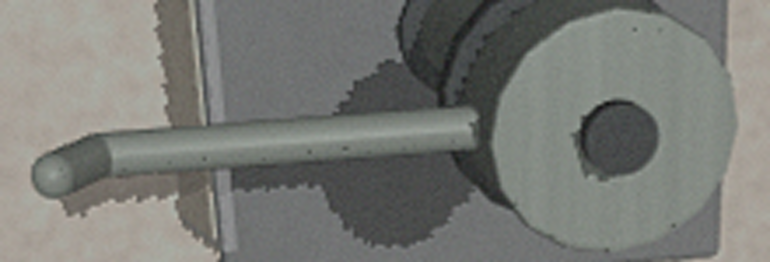

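Request:
{"fn": "play_rows", "kwargs": {"motion": [0, 0, -0.1, 0, 0, 0, 0, -0.2, 0, 0, 0, 0, -0.3, 0, 0, 0, 0, -0.4, 0, 0, 0, 0, -0.5, 0, 0, 0, 0, -0.5, 0, 0, 0, 0, -0.5, 0, 0, 0, 0, 0, 0, 0, 0, 0, 0, 0, 0]}}

```text
t: 21.65
position: [0.4918, -0.2348, 0.2637]
eef_rot: [[0.157, -0.001, 0.988], [-0.988, 0.0, 0.157], [-0.001, -1.0, -0.001]]
contact_force: [-0.7, -0.1, -1.4]
finger_gap: 0.107
```

Run:
```python
from h import *
s=st(); im=snap('wrist','w12.png'); im=snap('side','s12.png'); 
F=[]
for i in range(4): vision.grab_frame('top'); F.append(monitor.observe()['contact_force'])
print(np.mean(F,0))
```

```text
t 21.65 pos [ 0.4918 -0.2348  0.2637] xang -1.413 F [-0.75 -0.12 -1.36] M [ 0.02 -0.03 -0.02] gap 0.107 q [ 0.63  0.46 -0.35  1.76  0.19  0.95  0.37] y [-0.001  0.    -1.   ]
[-0.26569168  0.12673796 -1.26970018]
```

View pics/s12.png

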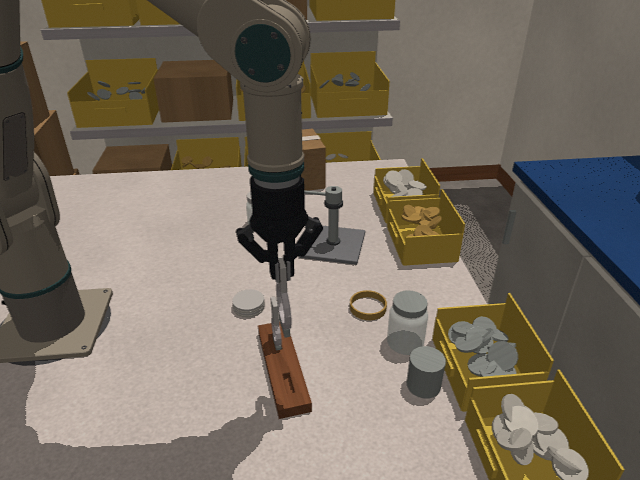

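View pics/w12.png

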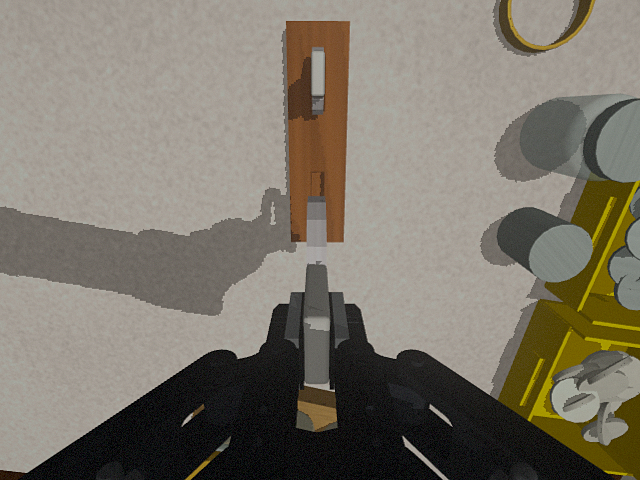

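Request:
{"fn": "play_rows", "kwargs": {"motion": [0, -0.4, 0, 0.08, 0, 0, -0.6, 0, 0.12, 0, 0, -0.75, 0, 0.15, 0, 0, -0.75, 0, 0.15, 0, 0, -0.75, 0, 0.15, 0, 0, -0.75, 0, 0.15, 0, 0, -0.75, 0, 0.15, 0, 0, -0.75, 0, 0.15, 0, 0, -0.75, 0, 0.15, 0, 0, -0.75, 0, 0.15, 0, 0, -0.7, 0, 0.15, 0, 0, -0.45, 0, 0.15, 0, 0, -0.2, 0, 0.15, 0, 0, 0, 0, 0, 0.5, 0, 0, 0, 0, 0.9, 0, 0, 0, 0, 0.9, 0, 0, 0, 0, 0.7, 0, 0, 0, 0, 0.27, 0, 0, 0, 0, 0]}}

```text
t: 24.32
position: [0.5234, 0.2767, 0.2642]
eef_rot: [[-0.326, -0.0, 0.945], [-0.945, -0.001, -0.326], [0.001, -1.0, 0.0]]
contact_force: [-0.0, 0.2, -1.2]
finger_gap: 0.108
```

Run:
```python
from h import *
s=st(); im=snap('wrist','w13.png'); im=snap('side','s13.png'); 
cv2.imwrite('pics/s13z.png',cv2.resize(im[120:300,230:400],None,fx=3.3,fy=3.3,interpolation=cv2.INTER_CUBIC)[:,:,::-1])
R=np.array(s['eef_rot']);u=-R[:,2]
A=np.array([.6325,.2365]);d=np.array(s['position'][:2])-A;f=2.81;u=np.array([np.cos(f),np.sin(f)]);print('r',d@u,'lat(ccw)',d@[-u[1],u[0]])
```

```text
t 24.32 pos [0.5234 0.2767 0.2642] xang -1.903 F [-0.05  0.19 -1.22] M [-0.01 -0.02 -0.01] gap 0.108 q [-0.36  0.52 -0.28  1.64  0.16  1.01 -1.02] y [-0.    -0.001 -1.   ]
r 0.11620434839494834 lat(ccw) -0.0024860922400421356
```

View pics/w13.png

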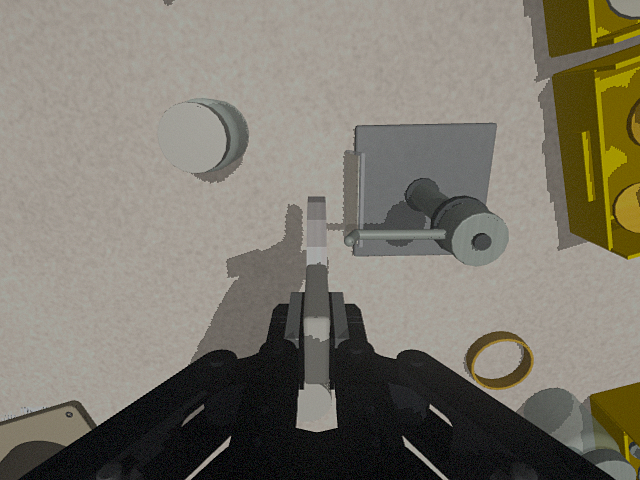

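View pics/s13z.png

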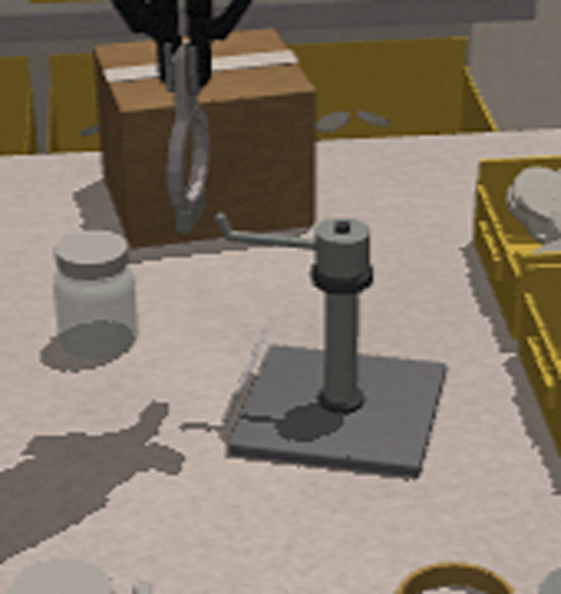

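Request:
{"fn": "play_rows", "kwargs": {"motion": [0, 0.06, 0, -0.17, 0, 0, 0, 0.2, 0, 0, 0, 0, 0.3, 0, 0, 0, 0, 0.23, 0, 0, 0, 0, 0.1, 0, 0, 0, 0, 0, 0, 0]}}

```text
t: 25.18
position: [0.5123, 0.2771, 0.2141]
eef_rot: [[-0.326, -0.001, 0.945], [-0.945, -0.0, -0.326], [0.001, -1.0, -0.001]]
contact_force: [-0.3, -0.0, -1.2]
finger_gap: 0.11
```

```bash
cat >> h.py <<'E'
def hg():
    s=st(); A=np.array([.6325,.2365]);d=np.array(s['position'][:2])-A;f=2.81;u=np.array([np.cos(f),np.sin(f)]);print('r',round(d@u,4),'lat(ccw)',round(d@[-u[1],u[0]],4),'ring z',round(s['position'][2]-.0554,4))
E
python3 - <<'E'
from h import *
hg(); im=snap('wrist','w14.png'); im=snap('side','s14.png'); 
cv2.imwrite('pics/s14z.png',cv2.resize(im[140:280,240:380],None,fx=4,fy=4,interpolation=cv2.INTER_CUBIC)[:,:,::-1])
E
```

```text
t 25.18 pos [0.5123 0.2771 0.2141] xang -1.903 F [-0.28 -0.04 -1.2 ] M [ 0.01 -0.01 -0.  ] gap 0.11 q [-0.37  0.56 -0.27  1.73  0.18  0.88 -1.05] y [-0.001 -0.    -1.   ]
r 0.1269 lat(ccw) 0.0007 ring z 0.1587
```

View pics/w14.png

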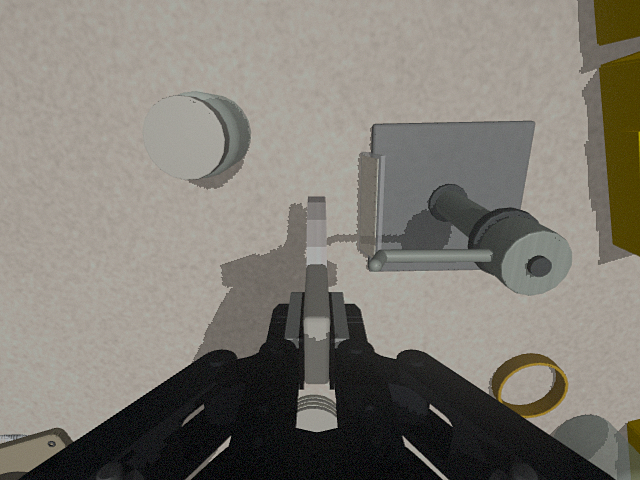

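View pics/s14z.png

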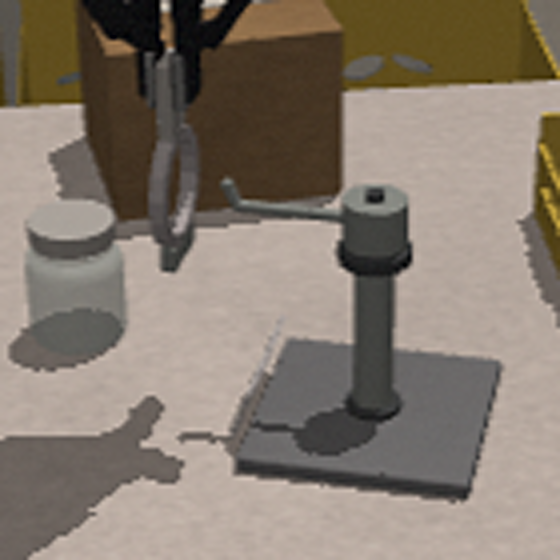

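Request:
{"fn": "play_rows", "kwargs": {"motion": [0, 0, 0, 0.11, 0, 0, 0, 0, 0.11, 0, 0, 0, 0, 0.11, 0, 0, 0, 0, 0.11, 0, 0, 0, 0, 0.11, 0, 0, 0, 0, 0.11, 0, 0, 0, 0, 0, 0]}}

```text
t: 26.15
position: [0.5504, 0.2639, 0.2144]
eef_rot: [[-0.327, 0.0, 0.945], [-0.945, -0.0, -0.327], [0.0, -1.0, 0.0]]
contact_force: [-0.6, 0.1, -0.7]
finger_gap: 0.109
```

Run:
```python
from h import *
hg(); im=snap('side','s15.png'); 
cv2.imwrite('pics/s15z.png',cv2.resize(im[140:280,240:380],None,fx=4,fy=4,interpolation=cv2.INTER_CUBIC)[:,:,::-1])
```

```text
t 26.15 pos [0.5504 0.2639 0.2144] xang -1.904 F [-0.56  0.12 -0.71] M [-0.03  0.04  0.03] gap 0.109 q [-0.33  0.6  -0.26  1.65  0.19  0.92 -1.  ] y [ 0. -0. -1.]
r 0.0865 lat(ccw) 0.0008 ring z 0.159
```

View pics/s15z.png

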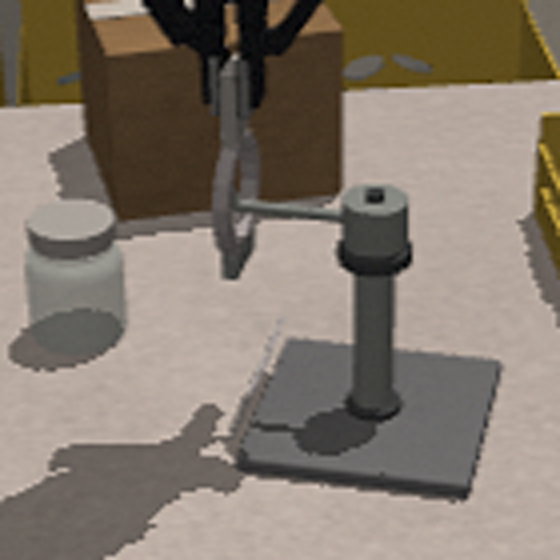

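Request:
{"fn": "play_rows", "kwargs": {"motion": [0, 0, 0, 0.1, 0, 0, 0, 0, 0.1, 0, 0, 0, 0, 0.1, 0, 0, 0, 0, 0.1, 0, 0, 0, 0, 0, 0, 0, 0, 0.12, 0, 0, 0, 0, 0.12, 0, 0, 0, 0, 0.12, 0, 0, 0, 0, 0.1, 0, 0, 0, 0, 0, 0, 0]}}

```text
t: 27.45
position: [0.5721, 0.2563, 0.1862]
eef_rot: [[-0.326, -0.001, 0.945], [-0.945, -0.001, -0.326], [0.001, -1.0, -0.001]]
contact_force: [-0.1, 0.1, -1.2]
finger_gap: 0.115
```

Run:
```python
from h import *
hg(); im=snap('side','s16.png'); snap('wrist','w16.png')
cv2.imwrite('pics/s16z.png',cv2.resize(im[140:280,240:380],None,fx=4,fy=4,interpolation=cv2.INTER_CUBIC)[:,:,::-1]);hg()
```

```text
t 27.45 pos [0.5721 0.2563 0.1862] xang -1.903 F [-0.09  0.13 -1.17] M [0.   0.04 0.03] gap 0.115 q [-0.31  0.65 -0.26  1.63  0.2   0.89 -0.97] y [-0.001 -0.001 -1.   ]
r 0.0635 lat(ccw) 0.0009 ring z 0.1308
t 27.55 pos [0.5726 0.2565 0.187 ] xang -1.903 F [-0.8   0.13 -1.43] M [ 0.07  0.01 -0.06] gap 0.11 q [-0.31  0.65 -0.26  1.63  0.2   0.89 -0.97] y [ 0.  0. -1.]
r 0.0631 lat(ccw) 0.0005 ring z 0.1316
```

View pics/s16z.png

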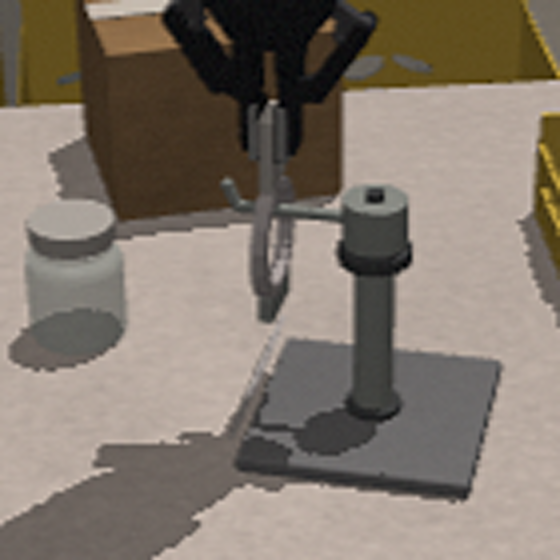

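View pics/w16.png

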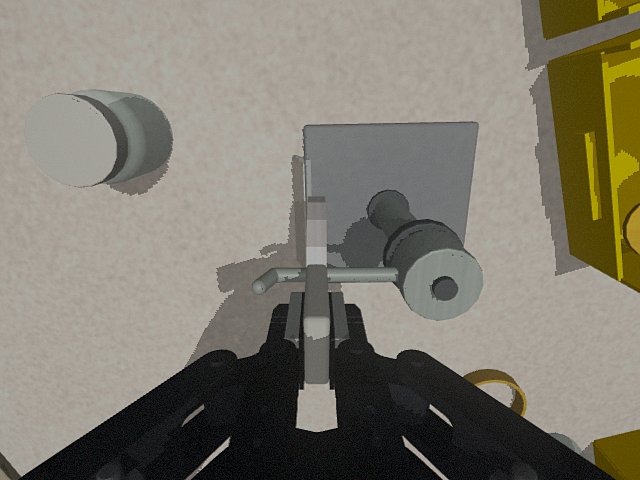

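Request:
{"fn": "play_rows", "kwargs": {"motion": [0, 0, 0.033, 0, 0, 0, 0, 0.033, 0, 0, 0, 0, 0.025, 0, 0, 0, 0, 0, 0, 0]}}

```text
t: 28.05
position: [0.5724, 0.2564, 0.1813]
eef_rot: [[-0.326, -0.0, 0.945], [-0.945, -0.0, -0.326], [0.0, -1.0, -0.0]]
contact_force: [-0.7, -0.5, -1.4]
finger_gap: 0.112
```

Request:
{"fn": "play_rows", "kwargs": {"motion": [0, 0, 0.015, 0, 0, 0, 0, 0, 0, 0]}}

```text
t: 28.3
position: [0.5725, 0.2565, 0.1805]
eef_rot: [[-0.326, -0.0, 0.945], [-0.945, -0.0, -0.326], [0.0, -1.0, -0.0]]
contact_force: [0.3, 0.5, -1.2]
finger_gap: 0.112
```

Request:
{"fn": "play_rows", "kwargs": {"motion": [0, 0, 0.015, 0, 0, 0, 0, 0.01, 0, 0, 0, 0, 0, 0, 0]}}

```text
t: 28.68
position: [0.5725, 0.2565, 0.1793]
eef_rot: [[-0.326, 0.0, 0.945], [-0.945, 0.0, -0.326], [-0.0, -1.0, 0.0]]
contact_force: [0.2, 0.5, -0.7]
finger_gap: 0.113
```

Request:
{"fn": "play_rows", "kwargs": {"motion": [0, 0, 0.015, 0, 0, 0, 0, 0, 0, 0]}}

```text
t: 28.92
position: [0.5726, 0.2565, 0.1789]
eef_rot: [[-0.326, 0.001, 0.945], [-0.945, 0.0, -0.326], [-0.0, -1.0, 0.0]]
contact_force: [-1.3, -1.0, 5.0]
finger_gap: 0.114
```

Request:
{"fn": "play_rows", "kwargs": {"motion": [0, 0, -0.008, 0, 0, 0.14, 0, 0, 0, 0, 0.17, 0, 0, 0, 0, 0.22, 0, 0, 0, 0, 0.3, 0, 0, 0, 0, 0.35, 0, 0, 0, 0, 0.35, 0, 0, 0, 0, 0.35, 0, 0, 0, 0]}}

```text
t: 29.92
position: [0.5726, 0.2565, 0.1787]
eef_rot: [[-0.326, 0.0, 0.945], [-0.945, 0.0, -0.326], [-0.0, -1.0, 0.0]]
contact_force: [0.2, -0.6, -0.3]
finger_gap: 0.355
```

Run:
```python
from h import *
hg(); im=snap('side','s17.png'); snap('wrist','w17.png')
cv2.imwrite('pics/s17z.png',cv2.resize(im[140:280,240:380],None,fx=4,fy=4,interpolation=cv2.INTER_CUBIC)[:,:,::-1])
```

```text
t 29.93 pos [0.5726 0.2565 0.1787] xang -1.903 F [ 0.22 -0.62 -0.26] M [-0.03  0.   -0.05] gap 0.355 q [-0.31  0.66 -0.25  1.63  0.2   0.87 -0.98] y [ 0.  0. -1.]
r 0.0632 lat(ccw) 0.0006 ring z 0.1233
```

View pics/s17z.png

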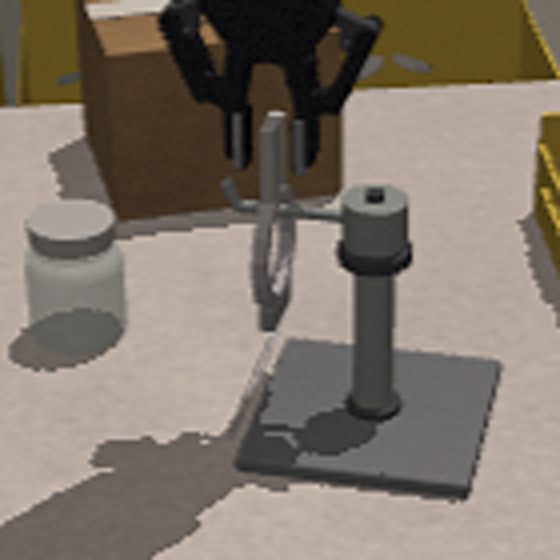

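View pics/w17.png

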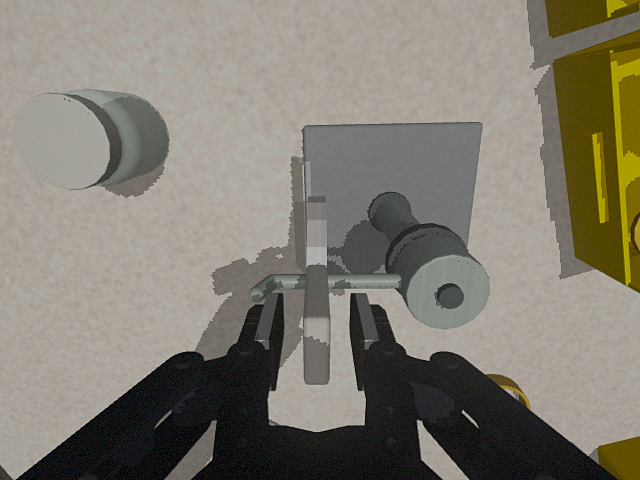

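Gauge hangs; fingers are clear on both sides. Lift straight up slowly.

Request:
{"fn": "play_rows", "kwargs": {"motion": [0.35, 0, -0.1, 0, 0, 0.35, 0, -0.2, 0, 0, 0.35, 0, -0.3, 0, 0, 0.35, 0, -0.4, 0, 0, 0.35, 0, -0.4, 0, 0, 0.35, 0, -0.4, 0, 0, 0.35, 0, -0.3, 0, 0, 0.35, 0, 0, 0, 0]}}

```text
t: 31.02
position: [0.5734, 0.2571, 0.307]
eef_rot: [[-0.326, 0.004, 0.945], [-0.945, 0.002, -0.326], [-0.003, -1.0, 0.003]]
contact_force: [-0.5, -0.5, -0.2]
finger_gap: 0.353
```

Request:
{"fn": "play_rows", "kwargs": {"motion": [0.35, 0.5, 0, -0.5, 0, 0.35, 0.5, 0, -0.5, 0, 0.35, 0.5, 0, -0.5, 0, 0.35, 0.5, 0, -0.5, 0, 0.35, 0.5, 0, 0, 0, 0.35, 0.5, 0, 0, 0, 0.35, 0, 0, 0, 0, 0.35, 0, 0, 0, 0, 0.35, 0, 0, 0, 0]}}

```text
t: 32.15
position: [0.4006, 0.1264, 0.3045]
eef_rot: [[-0.325, -0.0, 0.946], [-0.946, 0.001, -0.325], [-0.0, -1.0, -0.0]]
contact_force: [-0.3, -0.0, 0.1]
finger_gap: 0.351
```

Run:
```python
from h import *
st(); im=snap('side','s18.png'); t=snap('top','t18.png')
a=cv2.resize(im[150:270,270:380],None,fx=3.5,fy=3.5,interpolation=cv2.INTER_CUBIC)[:385];b=cv2.resize(t[170:280,205:315],None,fx=3.5,fy=3.5,interpolation=cv2.INTER_CUBIC)
cv2.imwrite('pics/f18.png',np.hstack([a,b])[:,:,::-1])
```

```text
t 32.15 pos [0.4006 0.1264 0.3045] xang -1.902 F [-0.27 -0.04  0.07] M [-0.03 -0.    0.  ] gap 0.351 q [-0.13  0.21 -0.29  2.    0.08  0.93 -0.79] y [-0.     0.001 -1.   ]
```

View pics/f18.png

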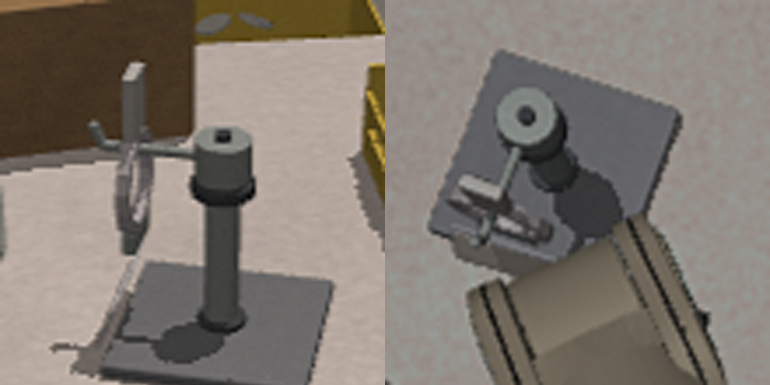

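View pics/t18.png

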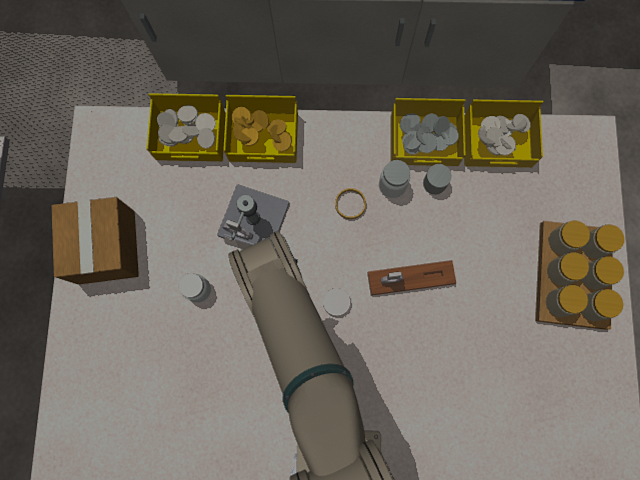

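Run:
```python
from h import *
print(manip.sign_off()); print(monitor.observe()['t'])
```

```text
the job is handed in; nothing more can be done
None
the job is handed in; nothing more can be done
```

I turned the swivel hook clockwise to the front and leaned it on its stop. Then I took the larger-ring gauge from the holder, hung it on the hook, let go, and handed the job in at about 32 s of the 72 s allowed.

**The stop:** Turning took about 2–3 N. The push then rose to about 8.3 N (averaged over several readings) with the rod no longer following the fingers. The contact was at the fingers' outer edge, so I put it at roughly 9–10 N at the middle of the rod.

The rise against the tool's measured movement was softer than the stated 5 N per mm. I put that down to give in the arm and fingers. I took it as the stop because the force was well above the 5 N turning maximum and the rod had stopped.

**Last checks:** After the push the rod measured 2.81 rad against about 2.82 rad for the stand's front. I did not measure it again after hanging, but the last pictures still show it facing front.

They also show the gauge hanging by its ring, slightly twisted. The small gauge is still in its slot, the other things look unmoved, the arm is clear, and the force reads about zero.

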